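# Click the round pans' clip shut

### The job

Lock up the stack of round pans: press the raised steel shackle of its spring clip straight down into the clip body until it clicks home and stays down by itself, then let go. Leave the clip on the stack of square pans open.

Things in the scene. Friction and masses are not known exactly. Their poses are not given: they have to be found in the camera images.
- round_clip (a joint): Spring clip of the round pans: how far its shackle is pressed into the clip body, m. 0 = raised, open (at the start); 0.018 = fully home, on a rigid stop. The spring resists with 4 to 8 N at first, fading to none near 0.012; past that a hidden pawl snaps it down and holds it. Let go earlier, it springs up.
- round_bow (a point): Top of the shackle, mid-crossbar, of the ROUND pans (three nested, 164 mm across): upright U of 12 mm steel bar, 56 mm wide, flat top 28 mm long, in a block 64 x 28 x 70 mm high. Moves with it: 135 mm above the counter open, 117 home. z up, y along crossbar, x to the pans: centre 110 mm off, rim 85 mm high. 28 mm below the top a flat finger reaches 45 mm over the rim.
- square_clip (a joint): Spring clip of the square pans: how far its shackle is pressed into the clip body, m. 0 = raised, open (at the start); 0.018 = fully home, on a rigid stop. The spring resists with 4 to 8 N at first, fading to none near 0.012; past that a hidden pawl snaps it down and holds it. Let go earlier, it springs up. It is to stay open.
- square_bow (a point): Top of the shackle, mid-crossbar, of the SQUARE pans (three nested, 163 mm wide): upright U of 12 mm steel bar, 56 mm wide, flat top 28 mm long, in a block 64 x 28 x 70 mm high. Moves with it: 135 mm above the counter open, 117 home. z up, y along crossbar, x to the pans: centre 110 mm off, rim 85 mm high. 28 mm below the top a flat finger reaches 45 mm over the rim.

How it is judged:
By the outcome, as a careful person would: the job done as asked, in the order asked, and still so for the second after the job is handed in, with the robot touching nothing.
It also fails if it takes over 32 s, if anything falls off the work surface, if the arm or the gripper's body presses on something with over 40 N, if the wrist force passes 120 N, or if a joint passes its speed limit or range.

### The arm

A 6-joint arm with a two-finger parallel gripper is mounted at the origin on the work surface. World frame = base frame: x ahead of the robot, y to its left, z up, the work surface at z = 0. Lengths are in mm, angles in rad, forces in N, time in s.
With the tool pointing down it reaches from about 350 to 975 mm from the base axis. Payload 7.1 kg.
Tool frame: the origin (TCP) lies at the very end of the fingers, on their centre line; the grasp point (between the pads) lies 19 mm behind it; z points along the fingers, y is the direction in which the jaws open and shut (so a half turn about z gives the same grasp; the last joint's range is limited). The gripper opens to 88 mm and grips with 3 to 60 N. Pads are 20 mm wide; open, the fingers measure 115 mm over their backs; the gripper's body (75 mm by 178 mm) begins 61 mm behind the grasp point.
Start: joints at [-1.16, 0.423, 1.63, -0, 1.089, -0.019], TCP at [260.445, -568.131, 222.675] pointing down, gripper open.
Joint ranges: [-3, 3], [-0.9, 2.11], [0.09, 2.58], [-1.31, 4.45], [0.11, 2.69], [-2.54, 2.54]. Speed limits (rad/s): [2.39, 2.39, 3.01, 3.14, 3.14, 3.14].

### API

Orientations are given as a unit quaternion [x, y, z, w].
In Python, from rig import get_state, imaging, job gives the robot as it stands.
- The arm moves only by the tool play_rows, never from a script. Its argument "increments" is a list of rows, each an object with "rot": the turn, a rotation vector about the tool's x, y, z in degrees, a list of three; "offset": the shift along the tool's x, y, z in m, a list of three; "fingers": the opening, from 0 (shut) to 1 (fully open). A call has exactly 10 rows; each row shifts and turns the commanded pose from where the row before left it, along the tool's axes as they then stand; what a row does not reach is not made up. A row lasts 1/10 s, in which the tool goes at most 50 mm and 8.59 degrees, less where a joint would pass 70% of its speed; a pose out of reach is approached as far as the arm can. A call with a gripper value outside its range is refused whole. The fingers move at their own pace and stop on an object; "newtons" is the grip in N (left out, the last holds). Time passes only in rows, so rows that do not move let the fingers close, or fill a call up. It gives the time, the measured TCP pose, the force and the opening at its end, in the units of the state.
- get_state(): the state, without advancing time (a new reading comes with each control period).
- imaging.camera(name): name is "scene" or "top"; returns the picture (480x640x3 uint8, blue, green, red); there is no depth.
- imaging.camera_model(name): a dict with "fx", "fy", "cx", "cy" (pixels), "xyz" and "orientation" of the camera in the world. Camera axes: x right, y down, z forward; pixel columns grow to the right and rows downward; lengths in mm; the calibration is good to about 2 mm. A picture is of the moment at which its call begins. camera_model takes no time and is no camera call.
- job.finish_job(): hands the job in, once; it reports no verdict.
The state is a dict: "time_s": time; "joints": joint angles; "joint_vel": joint speeds; "effort": joint torques, N m; "ee_pos": TCP position; "ee_rot": TCP orientation; "force": force on the tool from outside, world axes, zero at the start; "wrist_torque": the same for the moment, N m; "finger_gap": finger opening in mm.
Only numpy, scipy, OpenCV 4.12 (cv2) and the standard library are available. Lean on these libraries where they do the work, as an engineer would, in place of code of your own. Each camera call takes 0.05 s, during which the arm holds its last target.

## Working session

There is one attempt and no reset: what is moved stays moved. The work goes in short steps, Python scripts to look and compute and a tool call to move; the robot and the scene stay as the last step left them, time stands still between calls to the robot, and variables do not carry over. Pictures are saved under pics/ and viewed, and the job is handed in when it is done.

Besides the shell and the picture viewer there is one more tool, called after "Emit:" in YAML: its name, and indented under it one key for each argument. play_rows: Moves the arm, as the interface text tells. Its arguments: {"type":"object","properties":{"increments":{"type":"array","items":{"type":"object","properties":{"rot":{"type":"array","items":{"type":"number"}},"offset":{"type":"array","items":{"type":"number"}},"fingers":{"type":"number"}}}},"newtons":{"type":"number"}},"required":["increments"]}

```bash
mkdir -p pics; python3 - <<'E'
from rig import get_state, imaging, job
import cv2
for n in("scene","top"):
    cv2.imwrite(f"pics/{n}0.png",imaging.camera(n)); print(imaging.camera_model(n))
print(get_state())
E
```

```text
{'fx': 464.0465922573738, 'fy': 464.0465922573738, 'cx': 322.2743869726896, 'cy': 239.91222183776614, 'xyz': array([744.02102421, 395.86280363, 783.27336922]), 'orientation': array([ 0.23673646,  0.92396015, -0.29199694, -0.07064899])}
{'fx': 570.542710565568, 'fy': 570.542710565568, 'cx': 319.94084959567505, 'cy': 246.2148814892346, 'xyz': array([ 443.84086632,  -13.05457756, 1349.64327194]), 'orientation': array([-0.70585824,  0.70757118, -0.0289732 ,  0.01636232])}
{'time_s': 0.1, 'joints': array([-1.16001265e+00,  4.23756012e-01,  1.63060647e+00, -2.00817778e-08,
        1.08858661e+00, -1.89876571e-02]), 'joint_vel': array([ 7.00255375e-04, -4.53886925e-04, -2.55340285e-03,  6.07834816e-05,
       -9.46180796e-04,  4.49767067e-04]), 'effort': array([ 2.41743190e-03, -5.45614207e+01, -2.74322605e+01,  6.47066371e-02,
        1.87516812e-02, -2.66565974e-05]), 'ee_pos': array([ 260.2460813 , -567.69315669,  221.98746954]), 'ee_rot': array([ 9.77000554e-01,  2.13235684e-01, -1.32022224e-04, -6.65244667e-04]), 'force': array([-0.14774068,  0.44819124, -0.04187272]), 'wrist_torque': array([-0.04545578,  0.04912609,  0.04367648]), 'finger_gap': 87.64027408693902}
```

View pics/scene0.png

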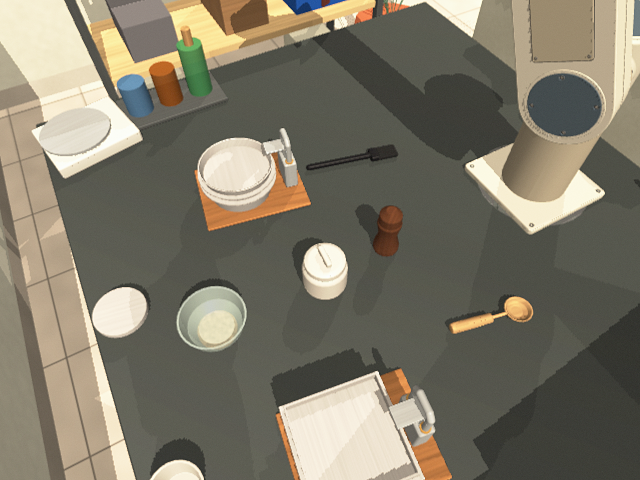

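View pics/top0.png

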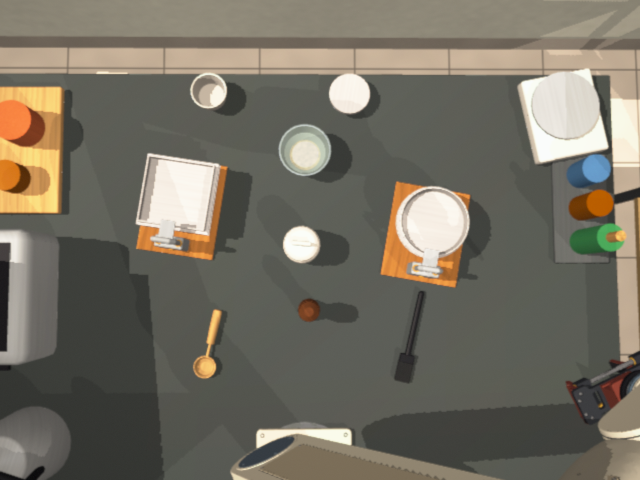

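The top view shows the round pans at about (432,222) with their clip at (427,268). The square pans are at (180,195). Next I'll zoom in on the round clip in both views.

```bash
python3 - <<'E'
import cv2,numpy as np
a=cv2.imread("pics/scene0.png")[110:220,190:320];b=cv2.imread("pics/top0.png")[175:295,375:485]
a=cv2.resize(a,None,fx=4.5,fy=4.5,interpolation=2);b=cv2.resize(b,None,fx=5,fy=5,interpolation=2)
cv2.imwrite("pics/za.png",a);cv2.imwrite("pics/zb.png",b)
E
```

```text
(no output)
```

View pics/za.png

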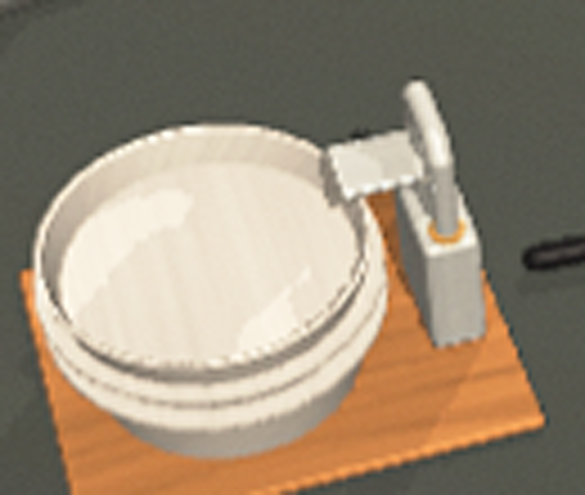

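View pics/zb.png

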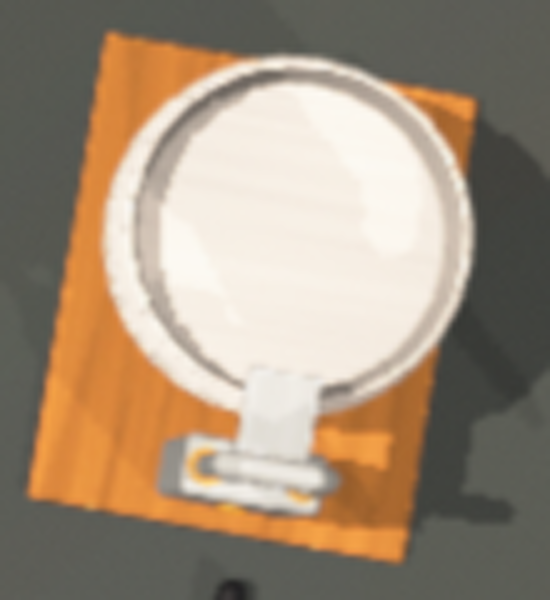

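```bash
cat > h.py <<'E'
import numpy as np
from rig import imaging
from scipy.spatial.transform import Rotation as R
def ray(n,u,v):
    m=imaging.camera_model(n);d=R.from_quat(m['orientation']).apply([(u-m['cx'])/m['fx'],(v-m['cy'])/m['fy'],1]);return m['xyz'],d
def plane(n,u,v,z):
    c,d=ray(n,u,v);return c+d*(z-c[2])/d[2]
def tri(u1,v1,u2,v2):
    c,d=ray("top",u1,v1);e,f=ray("scene",u2,v2)
    s=np.linalg.lstsq(np.c_[d,-f],e-c,rcond=None)[0];p,q=c+s[0]*d,e+s[1]*f
    return (p+q)/2,np.linalg.norm(p-q)
E
python3 - <<'E'
from h import *
zt=lambda x,y:(375+(x-2)/5,175+(y-2)/5)
zs=lambda x,y:(190+(x-2)/4.5,110+(y-2)/4.5)
np.set_printoptions(precision=1,suppress=True)
print("bow tri",tri(*zt(272,467),*zs(430,120)))
print("bow top plane",plane("top",*zt(272,467),131),"scene",plane("scene",*zs(430,120),131))
a,b=plane("top",*zt(205,461),125),plane("top",*zt(338,477),125);print("bow ends",a,b,np.linalg.norm(a-b),np.degrees(np.arctan2(*(b-a)[:2])))
p=[plane("top",*zt(*c),20) for c in((108,33),(475,98),(405,560),(30,497))]
print("board",*p)
e=p[0]+p[1]-p[2]-p[3];print("board x dir deg",np.degrees(np.arctan2(e[1],e[0])))
# finger edges in top
print("finger", plane("top",*zt(284,368),107),plane("top",*zt(276,455),107))
print("pan rim extremes top", *[plane("top",*zt(*c),85) for c in((105,230),(475,230),(290,57),(290,415))])
E
```

```text
bow tri (array([ 474.3, -267.8,  133.1]), np.float64(1.108106291952571))
bow top plane [ 474.9 -268.5  131. ] scene [ 473.  -269.6  131. ]
bow ends [ 477.7 -240.8  125. ] [ 470.6 -298.2  125. ] 57.80167294866226 -173.01115144729067
board [ 682.5 -217.3   20. ] [ 651.6 -390.6   20. ] [ 434.1 -353.4   20. ] [ 464.  -178.2   20. ]
board x dir deg -9.91247057793546
finger [ 518.8 -279.5  107. ] [ 480.7 -275.4  107. ]
pan rim extremes top [ 582.  -204.9   85. ] [ 581.9 -371.    85. ] [ 660.  -289.1   85. ] [ 499.2 -286.5   85. ]
```

Emit:
play_rows:
  increments:
    - {"offset":[0.032,-0.018,0],"rot":[0,0,0],"fingers":0}
    - {"offset":[0.032,-0.018,0],"rot":[0,0,0],"fingers":0}
    - {"offset":[0.032,-0.018,0],"rot":[0,0,0],"fingers":0}
    - {"offset":[0.032,-0.018,0],"rot":[0,0,0],"fingers":0}
    - {"offset":[0.032,-0.018,0],"rot":[0,0,0],"fingers":0}
    - {"offset":[0.032,-0.018,0],"rot":[0,0,0],"fingers":0}
    - {"offset":[0.032,-0.018,0],"rot":[0,0,0],"fingers":0}
    - {"offset":[0.032,-0.018,0],"rot":[0,0,0],"fingers":0}
    - {"offset":[0.032,-0.018,0],"rot":[0,0,0],"fingers":0}
    - {"offset":[0.031,-0.018,0],"rot":[0,0,0],"fingers":0}
  newtons: 20

```text
time_s: 1.1
ee_pos: [476.0, -270.1, 222.5]
ee_rot: [0.977, 0.213, -0.0, -0.0]
force: [0.3, -0.2, -0.5]
finger_gap: 11.6
```

Emit:
play_rows:
  increments:
    - {"offset":[0,0,0],"rot":[0,0,6],"fingers":0}
    - {"offset":[0,0,0],"rot":[0,0,6],"fingers":0}
    - {"offset":[0,0,0],"rot":[0,0,6],"fingers":0}
    - {"offset":[0,0,0],"rot":[0,0,6],"fingers":0}
    - {"offset":[0,0,0],"rot":[0,0,6],"fingers":0}
    - {"offset":[0,0,0],"rot":[0,0,4.5],"fingers":0}
    - {"offset":[0,0,0.015],"rot":[0,0,0],"fingers":0}
    - {"offset":[0,0,0.015],"rot":[0,0,0],"fingers":0}
    - {"offset":[0,0,0.015],"rot":[0,0,0],"fingers":0}
    - {"offset":[0,0,0],"rot":[0,0,0],"fingers":0}

```text
time_s: 2.1
ee_pos: [474.0, -270.7, 175.7]
ee_rot: [0.996, -0.086, -0.002, -0.001]
force: [-1.2, 0.3, -1.0]
finger_gap: -0.0
```

```bash
python3 - <<'E'
from h import *
from rig import get_state
import cv2
s=get_state();x=R.from_quat(s['ee_rot']);print(s['time_s'],s['ee_pos'],s['force'],s['finger_gap'],x.as_matrix())
a=imaging.camera("scene")[40:220,190:370]
b=imaging.camera("top")[175:315,375:515]
cv2.imwrite("pics/c1.png",np.hstack([cv2.resize(a,(400,400)),cv2.resize(b,(400,400))]))
E
```

```text
2.1 [ 473.98340964 -270.7306737   175.65200539] [-1.24653039  0.34202069 -1.01613715] -0.036590195284574294 [[ 0.98517105 -0.17153502 -0.00370569]
 [-0.17152758 -0.98517677  0.00224163]
 [-0.00403528 -0.00157276 -0.99999062]]
```

View pics/c1.png

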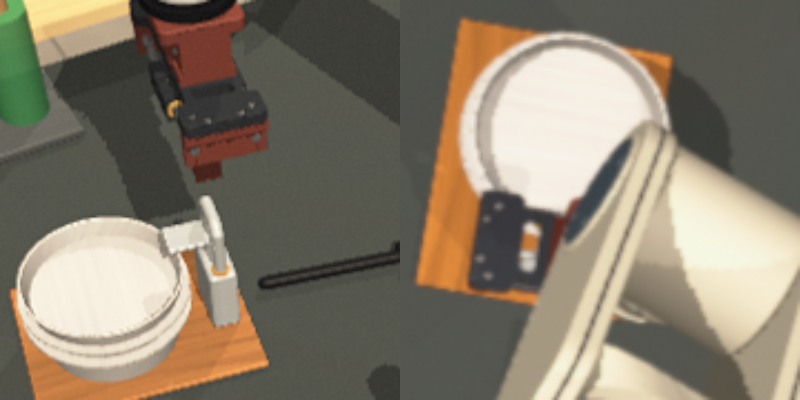

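The fingertips sit right above the crossbar, about 40 mm up, and the yaw is aligned. I'll nudge them 2 mm and go down.

Emit:
play_rows:
  increments:
    - {"offset":[0,-0.002,0],"rot":[0,0,0],"fingers":0}
    - {"offset":[0,0,0.008],"rot":[0,0,0],"fingers":0}
    - {"offset":[0,0,0.008],"rot":[0,0,0],"fingers":0}
    - {"offset":[0,0,0.008],"rot":[0,0,0],"fingers":0}
    - {"offset":[0,0,0.006],"rot":[0,0,0],"fingers":0}
    - {"offset":[0,0,0.004],"rot":[0,0,0],"fingers":0}
    - {"offset":[0,0,0.003],"rot":[0,0,0],"fingers":0}
    - {"offset":[0,0,0.003],"rot":[0,0,0],"fingers":0}
    - {"offset":[0,0,0.002],"rot":[0,0,0],"fingers":0}
    - {"offset":[0,0,0],"rot":[0,0,0],"fingers":0}

```text
time_s: 3.2
ee_pos: [475.8, -269.6, 135.6]
ee_rot: [0.996, -0.086, -0.0, -0.0]
force: [1.1, -0.0, -0.0]
finger_gap: 0.4
```

```bash
python3 - <<'E'
from h import *
from rig import get_state
import cv2
s=get_state();print(s['ee_pos'],s['force'])
a=imaging.camera("scene")[80:220,190:370]
cv2.imwrite("pics/c2.png",cv2.resize(a,None,fx=4,fy=4))
E
```

```text
[ 475.80820724 -269.63434991  135.55225431] [ 1.12941053 -0.04367682 -0.0492714 ]
```

View pics/c2.png

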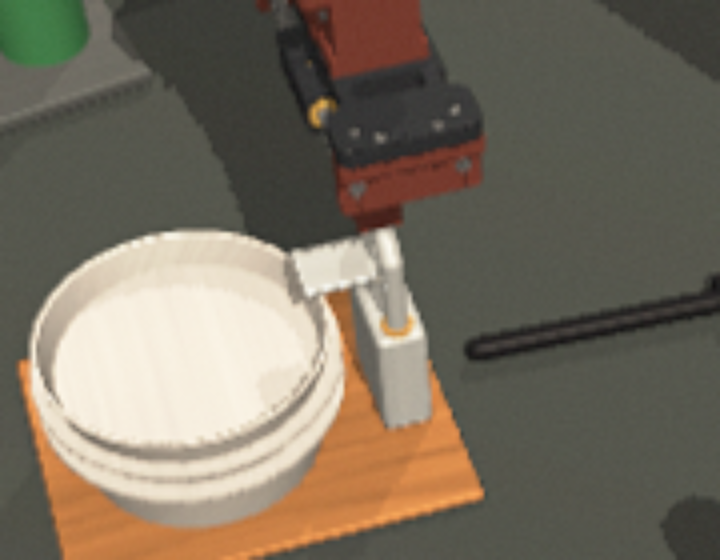

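The fingertips are centred over the crossbar and just about to touch it. Now I'll press.

Emit:
play_rows:
  increments:
    - {"offset":[0,0,0.002],"rot":[0,0,0],"fingers":0}
    - {"offset":[0,0,0.002],"rot":[0,0,0],"fingers":0}
    - {"offset":[0,0,0.002],"rot":[0,0,0],"fingers":0}
    - {"offset":[0,0,0.002],"rot":[0,0,0],"fingers":0}
    - {"offset":[0,0,0.002],"rot":[0,0,0],"fingers":0}
    - {"offset":[0,0,0.002],"rot":[0,0,0],"fingers":0}
    - {"offset":[0,0,0.002],"rot":[0,0,0],"fingers":0}
    - {"offset":[0,0,0.001],"rot":[0,0,0],"fingers":0}
    - {"offset":[0,0,0.001],"rot":[0,0,0],"fingers":0}
    - {"offset":[0,0,0],"rot":[0,0,0],"fingers":0}

```text
time_s: 4.25
ee_pos: [475.7, -269.5, 119.4]
ee_rot: [0.996, -0.086, -0.0, -0.0]
force: [0.8, 1.0, 0.0]
finger_gap: 0.6
```

Emit:
play_rows:
  increments:
    - {"offset":[0,0,0.001],"rot":[0,0,0],"fingers":0}
    - {"offset":[0,0,0.001],"rot":[0,0,0],"fingers":0}
    - {"offset":[0,0,0.0005],"rot":[0,0,0],"fingers":0}
    - {"offset":[0,0,0],"rot":[0,0,0],"fingers":0}
    - {"offset":[0,0,0],"rot":[0,0,0],"fingers":0}
    - {"offset":[0,0,0],"rot":[0,0,0],"fingers":0}
    - {"offset":[0,0,0],"rot":[0,0,0],"fingers":0}
    - {"offset":[0,0,0],"rot":[0,0,0],"fingers":0}
    - {"offset":[0,0,0],"rot":[0,0,0],"fingers":0}
    - {"offset":[0,0,0],"rot":[0,0,0],"fingers":0}

```text
time_s: 5.25
ee_pos: [475.8, -269.6, 117.2]
ee_rot: [0.996, -0.086, 0.0, 0.0]
force: [-0.3, -0.1, 0.8]
finger_gap: 0.4
```

```bash
python3 - <<'E'
from h import *
from rig import get_state
import cv2
s=get_state();print(s['ee_pos'],s['force'])
a=imaging.camera("scene")[80:220,190:370]
cv2.imwrite("pics/c3.png",cv2.resize(a,None,fx=4,fy=4))
E
```

```text
[ 475.81172459 -269.63289692  117.23697732] [-0.28343714 -0.12711933  0.77771461]
```

View pics/c3.png

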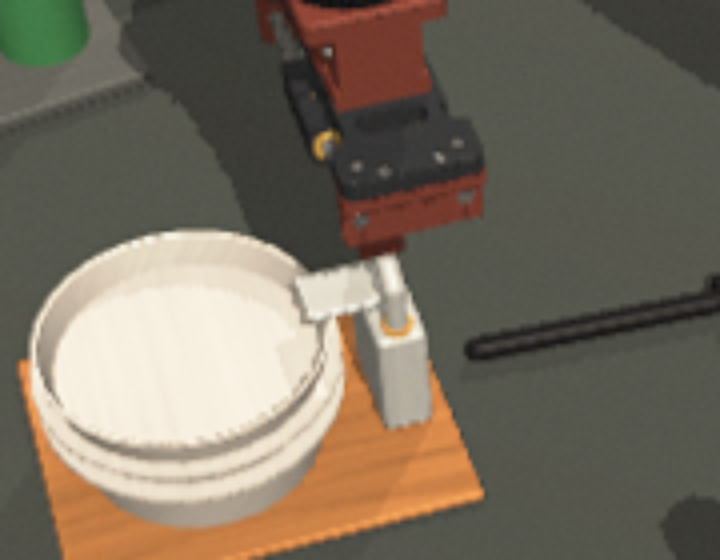

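The shackle has gone down: the crossbar moved from about y=235 to y=262 in the crop. To be sure it's home I'll push another 1 mm onto the stop, then lift off.

Emit:
play_rows:
  increments:
    - {"offset":[0,0,0.0005],"rot":[0,0,0],"fingers":0}
    - {"offset":[0,0,0.0005],"rot":[0,0,0],"fingers":0}
    - {"offset":[0,0,0],"rot":[0,0,0],"fingers":0}
    - {"offset":[0,0,0],"rot":[0,0,0],"fingers":0}
    - {"offset":[0,0,0],"rot":[0,0,0],"fingers":0}
    - {"offset":[0,0,0],"rot":[0,0,0],"fingers":0}
    - {"offset":[0,0,0],"rot":[0,0,0],"fingers":0}
    - {"offset":[0,0,0],"rot":[0,0,0],"fingers":0}
    - {"offset":[0,0,0],"rot":[0,0,0],"fingers":0}
    - {"offset":[0,0,0],"rot":[0,0,0],"fingers":0}

```text
time_s: 6.3
ee_pos: [475.9, -269.7, 116.9]
ee_rot: [0.996, -0.086, 0.0, 0.0]
force: [-2.0, 1.7, 8.5]
finger_gap: 0.5
```

Emit:
play_rows:
  increments:
    - {"offset":[0,0,-0.005],"rot":[0,0,0],"fingers":0}
    - {"offset":[0,0,-0.01],"rot":[0,0,0],"fingers":0}
    - {"offset":[0,0,-0.015],"rot":[0,0,0],"fingers":0}
    - {"offset":[0,0,-0.015],"rot":[0,0,0],"fingers":0}
    - {"offset":[0,0,-0.015],"rot":[0,0,0],"fingers":0}
    - {"offset":[0,0,-0.015],"rot":[0,0,0],"fingers":0}
    - {"offset":[0,0,-0.015],"rot":[0,0,0],"fingers":0}
    - {"offset":[0,0,-0.01],"rot":[0,0,0],"fingers":0}
    - {"offset":[0,0,0],"rot":[0,0,0],"fingers":0}
    - {"offset":[0,0,0],"rot":[0,0,0],"fingers":0}

```text
time_s: 7.3
ee_pos: [475.6, -269.5, 216.1]
ee_rot: [0.996, -0.086, 0.0, 0.0]
force: [-0.3, 0.3, -0.0]
finger_gap: 0.3
```

```bash
python3 - <<'E'
from h import *
from rig import get_state
import cv2
s=get_state();print(s['time_s'],s['ee_pos'],s['force'])
f=imaging.camera("scene")
o=cv2.imread("pics/scene0.png")
g=lambda i:np.vstack([cv2.resize(i[110:220,190:320],(390,330)),cv2.resize(i[380:470,350:480],(390,270))])
cv2.imwrite("pics/c4.png",np.hstack([g(o),g(f)]))
E
```

```text
7.3 [ 475.64009937 -269.52725626  216.06933423] [-0.31577363  0.31654292 -0.00201732]
```

View pics/c4.png

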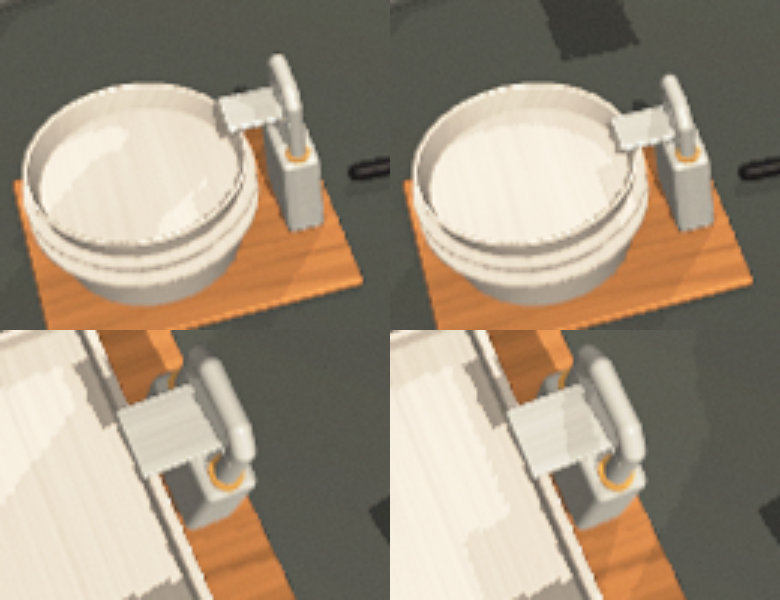

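The before/after crops show the round shackle staying down with the arm clear of it. The square shackle hasn't changed and is still open. I'm handing in the job.

```bash
python3 -c "
from rig import job; print(job.finish_job())"
```

```text
the job is handed in; nothing more can be done
None
```

The round pans are locked: I pressed their shackle straight down with closed fingers until it reached its stop, then lifted off. I handed the job in at about 7.4 s of the 32 s allowed; it reports no verdict.

- **Round clip:** The fingertips stopped at 116.9 mm, against the given 117 mm when home. The vertical force at the end of the press read 8.5 N. The last picture, taken with the tool about 100 mm above the clip and no force on it, shows the shackle staying down by itself.
- **Square clip:** I didn't touch it, and it looks the same before and after: still raised and open.
- **Position check:** Two-view triangulation put the top of the shackle at 133 mm, against 135 mm given. It came out about 108 mm from the pan centre, against 110 mm given. Both are about within the 2 mm calibration.

No check failed.

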